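Drift the worn bush out of a chair castor wheel

ROBOT

A 6-joint arm with a two-finger parallel gripper is mounted at the origin on a cart in front of the work surface, level with it; the furniture and walls round the work are solid. World frame = base frame: x ahead of the robot, y to its left, z up, the work surface at z = 0. Lengths are in m, angles in degrees, forces in N, time in s.
With the tool pointing down it reaches from about 0.375 to 0.9 m from the base axis. Payload 3.1 kg.
Tool frame: the origin (TCP) lies on the mounting face of the last link; the fingertips stand 173 mm ahead of it and the grasp point (between the pads) lies ctrl.hold_point_z ahead of it (ctrl.hold_point_z is the distance from the TCP to the grasp point, in m); z points along the fingers, y is the line along which they close (so a half turn about z gives the same grasp; the last joint's range is limited). The gripper opens to 85 mm and grips with 20 to 120 N. Pads are 22 mm wide; open, the fingers measure 114 mm over their backs; the gripper's body (76 mm by 85 mm) begins 54 mm behind the grasp point. The pads swing forward as they close: fully open they stand 13 mm farther back than shut.
Start: joints at [59.387, 30.224, 82.088, -0, 67.689, -10.227], TCP at [0.218, 0.586, 0.405] pointing down, gripper open.
Joint ranges: [-176.69, 176.69], [-43.24, 126.21], [12.49, 139.97], [-82, 262], [0, 151.66], [-163.58, 163.58]. Speed limits (degrees/s): [159.86, 159.86, 180, 180, 180, 180].

INTERFACE

Orientations are given as [roll, pitch, yaw] about the fixed x, y, z axes, in that order (R = Rz(yaw) Ry(pitch) Rx(roll)).
In Python, from rig import ctrl gives the robot as it stands. Calls block until the motion is done:
- ctrl.movep(position, orientation): joint-space move of the TCP to a pose.
- ctrl.move_l(position, ori=None, v=0.15): straight line of the TCP; ori=None keeps the orientation; v is the mean speed in m/s.
- ctrl.set_joints(angles): joint-space move.
- ctrl.command_gripper(opening, force=None): finger opening in m; force is the grip in N (None keeps the last); returns when the fingers have stopped.
- ctrl.wait(seconds).
- ctrl.solve_ik(position, orientation): joint angles nearest the present ones, or None.
- ctrl.observe(): the state.
- ctrl.capture(name): name is "side" or "top"; returns a dict with "img" (384x512x3 uint8, red, green, blue), "depth" (384x512 float32, m along the optical axis (not along the pixel's ray), 0 where there is no reading), "fovy" (degrees; the focal length in pixels is half the picture's height over the tangent of half this angle, whatever the lens; pixels are square), "cx", "cy" (the principal point, pixels), "R" (3x3) and "t" (3): a world point X has camera coordinates R X + t. Camera axes: x right, y down, z forward; pixel columns grow to the right and rows downward; lengths in m; the calibration is good to about 2 mm. A picture is of the moment at which its call begins.
A pose or a line that the arm cannot do raises ctrl.MotionError and nothing moves.
- ctrl.job_done(): hands the job in; it is judged then, once.
Trained networks look in a picture, given as the dict that the camera call returned (one of the last four; its "shot" number tells which), for a name from the list of things; names that differ only in an ending like _2 or _b are one class to them, and where a whole thing is asked for, a point or a joint stands for the part that bears it (a point fixed in the world has none). Each returns a list of dicts, best first, with "confidence" (0 to 1); they miss things now and then, are a little off and sometimes report something else, mostly with a low value. They report only what shows in the picture. A call takes as long as a camera call.
- ctrl.outline_of(picture, label): "region" (384x512 bool, what is visible of it) and "box" ([left, top, width, height] in pixels, round what is visible of it).
The state is a dict: "time": time; "qpos": joint angles; "qd": joint speeds; "tau": joint torques, N m; "tool_pos": TCP position; "tool_rot": TCP orientation; "ft_force": force on the tool from outside, world axes, zero at the start; "wrist_torque": the same for the moment, N m; "finger_gap": finger opening in m; "finger_force": force on a finger pad.
Only numpy, scipy, OpenCV 4.12 (cv2) and the standard library are available. Lean on these libraries where they do the work, as an engineer would, in place of code of your own. Each camera call takes 0.05 s, during which the arm holds its last target. There are 200 camera calls.

TASK

The office chair's castor needs a new bush. Take the brass-handled pin drift out of its wooden stand and with its steel pin push the worn bush down through the castor wheel's hub until you feel it firmly (some 15 N, never over 25 N) on the floor of the bench block's well, then stand the drift back upright in its hole and let go. Do not lean on the plastic hub, and leave the wheel in the block and everything else on the desk where it is.

Things in the scene. Friction and masses are not known exactly. Their poses are not given: they have to be found in the camera images.
- drift: pin drift upright in the stand, 0.14 kg: steel collet nut (20 mm wide, 15 mm tall), above it a ribbed brass handle 16 mm thick; nut underside to handle top 80 mm. Origin: centre of the nut's underside, z up. A flat-ended steel pin, 11 mm thick, hidden in the stand, sticks out below, clamped at a different length each time: 30 to 42 mm below the origin. Grip about 50 mm above the origin.
- stand: dark wooden tool stand, 72 x 56 x 50 mm, fixed to the desk. Origin at the centre of its underside, z up. The drift's hole is in the middle of its top (50 mm up), 14 mm wide and 45 mm deep; the drift's nut rests on the top round the hole. Two thin punches at x = +25 mm, y = +-14 mm reach 8 mm above the top.
- block: blue-grey square bench block, 88 x 88 x 34 mm, fixed. Origin at the centre of its underside, z up. In its top a round nest, 61 mm wide, 4 mm deep, holds the wheel (seat 30 mm above the origin); in the nest's middle is a blind well, 22 mm wide, its floor 6 mm above the origin.
- wheel: castor wheel, dark tread and pale plastic hub, lying loose and flat in the block's nest: 58 mm wide, hub and tread 22 mm high. Origin on its axis at the underside, z up along the bore; hub top at z = +22 mm. The bore is 17 mm wide; four sprung ribs in it grip the bush, and close behind it to leave 14 mm.
- bush: worn brown bush, tight in the wheel's bore: 16 mm wide, 22 mm long with a 2 mm flange, 19 mm wide, at its lower end (so it comes out downward only). Origin: centre of its underside, z up. The end to push on is at z = +22 mm and starts 2 mm below the hub top; its axle hole is 8 mm wide.
- new_bush: the new bright brass bush, same shape as the worn one, standing on the desk; not needed. Origin at the centre of its underside.
- hood: black castor hood with steel stem, about 95 x 42 x 34 mm, lying on the desk; not needed. Origin at the underside of its round end.
- keys: bunch of keys on the desk; not needed. Origin at the centre of the underside.
- phone: black phone lying on the desk mat; not needed. Origin at the centre of the underside.
- eraser: white eraser in a blue sleeve on the desk; not needed. Origin at the centre of the underside.
- mouse: black and blue mouse on the mat; not needed. Origin at the centre of the underside.
- bush_top (a point): centre of the worn bush's upper end. It slides down against a steady 5 to 12 N, differing each time. After 18 to 20 mm of travel, about level with the hub's underside, the resistance vanishes and the bush drops to the well's floor, 22 mm below where it started. There the pin meets it again on solid metal: the force then climbs steeply.

How it is judged:
By the outcome, as a careful person would: the job done as asked, in the order asked, and still so for the second after the job is handed in, with the robot touching nothing.
It also fails if it takes over 70 s, if anything falls off the work surface, if the arm or the gripper's body presses on something with over 40 N, if the wrist force passes 120 N, or if a joint passes its speed limit or range.

## Working session

There is one attempt and no reset: what is moved stays moved. The work goes in short steps, each a Python script; the robot and the scene stay as the last script left them, time stands still between calls to the robot, and variables do not carry over. Pictures are saved under pics/ and viewed, at most 10 in all, crops included, and the job is handed in when it is done.

```bash
mkdir -p pics; ls; cat > h.py <<'E'
import numpy as np, cv2
from rig import ctrl
def K(p):
    f=p["img"].shape[0]/2/np.tan(np.radians(p["fovy"])/2); return f,p["cx"],p["cy"]
def cloud(p):
    f,cx,cy=K(p); d=p["depth"]; v,u=np.mgrid[:d.shape[0],:d.shape[1]]
    c=np.stack([(u-cx)/f*d,(v-cy)/f*d,d],-1)
    return (c-np.asarray(p["t"]))@np.asarray(p["R"])
def save(p,n,crop=None,s=1):
    im=p["img"][...,::-1]
    if crop: x,y,w,h=crop; im=im[y:y+h,x:x+w]
    cv2.imwrite(f"pics/{n}.png",cv2.resize(im,None,fx=s,fy=s,interpolation=cv2.INTER_CUBIC))
E
python3 - <<'E'
from h import *
o=ctrl.observe(); print(o["time"],o["tool_pos"],o["tool_rot"],o["finger_gap"],ctrl.hold_point_z,o["ft_force"])
ims=[]
for n in("side","top"):
    p=ctrl.capture(n); ims.append(p["img"]); C=cloud(p); print(n,p["fovy"],p["cx"],p["cy"],"cam",-np.array(p["R"]).T@p["t"],"axis",np.array(p["R"])[2])
    for l in("drift","stand","block","wheel","bush","bush_top","new_bush","hood"):
        for r in ctrl.outline_of(p,l)[:2]:
            m=r["region"]&(p["depth"]>0); q=C[m]
            print(l,round(r["confidence"],2),r["box"],m.sum(),np.round(np.median(q,0),4) if len(q) else "",np.round(np.percentile(q,[3,97],axis=0),3).tolist() if len(q) else "")
    save(p,n+"0",s=1.5)
E
```

```text
pics
0.0 [0.21750696 0.58555351 0.40373921] [-1.79875575e+02 -2.08155779e-02  1.59616943e+02] 0.08529252961080193 0.1547 [ 0.83452422 -0.30198432 -0.34982226]
side 52.078802586573175 256.24016833706725 188.68735607112197 cam [0.47712433 0.71192371 0.63632755] axis [ 0.06287749 -0.81476147 -0.57637677]
drift 0.52 [277.2, 223.8, 13.9, 31.2] 236 [0.47   0.1166 0.0983] [[0.463, 0.108, 0.057], [0.477, 0.12, 0.131]]
drift 0.18 [304.8, 202.7, 10.3, 12.2] 101 [ 0.4017 -0.1114  0.0109] [[0.388, -0.134, 0.001], [0.415, -0.098, 0.013]]
stand 0.85 [261.0, 243.8, 40.7, 38.5] 1149 [0.4695 0.1282 0.0451] [[0.431, 0.086, 0.004], [0.509, 0.148, 0.052]]
block 0.96 [283.3, 151.3, 33.5, 23.5] 527 [ 0.4349 -0.2882  0.0287] [[0.384, -0.338, 0.004], [0.484, -0.266, 0.036]]
wheel 0.78 [290.6, 147.1, 18.9, 14.9] 255 [ 0.433  -0.3071  0.0485] [[0.407, -0.344, 0.032], [0.458, -0.291, 0.053]]
bush_top 0.75 [187.8, 207.1, 39.9, 32.5] 360 [ 0.6527 -0.0196  0.0026] [[0.608, -0.066, -0.003], [0.7, 0.015, 0.006]]
new_bush 0.71 [191.2, 211.5, 33.2, 22.7] 240 [ 0.6525 -0.0255  0.0027] [[0.615, -0.064, -0.002], [0.685,
[... 370 characters left out ...]
, 0.118, 0.132]]
stand 0.68 [178.6, 194.8, 22.6, 25.4] 345 [0.4582 0.1038 0.0479] [[0.431, 0.078, 0.009], [0.502, 0.138, 0.055]]
block 0.65 [310.6, 202.8, 35.3, 33.1] 530 [ 0.427  -0.3113  0.0323] [[0.384, -0.364, 0.011], [0.48, -0.27, 0.039]]
wheel 0.51 [323.9, 209.5, 16.4, 20.4] 265 [ 0.4322 -0.3186  0.0478] [[0.408, -0.343, 0.04], [0.457, -0.293, 0.056]]
bush_top 0.56 [188.1, 144.0, 19.3, 31.3] 458 [0.628  0.0922 0.0312] [[0.585, 0.067, 0.013], [0.676, 0.119, 0.041]]
hood 0.62 [267.5, 173.1, 21.2, 16.7] 234 [ 0.5579 -0.1527  0.0319] [[0.539, -0.188, 0.004], [0.58, -0.125, 0.038]]
hood 0.25 [177.1, 194.1, 25.4, 26.6] 389 [0.4641 0.1075 0.048 ] [[0.433, 0.078, 0.024], [0.504, 0.141, 0.055]]
```

View pics/side0.png

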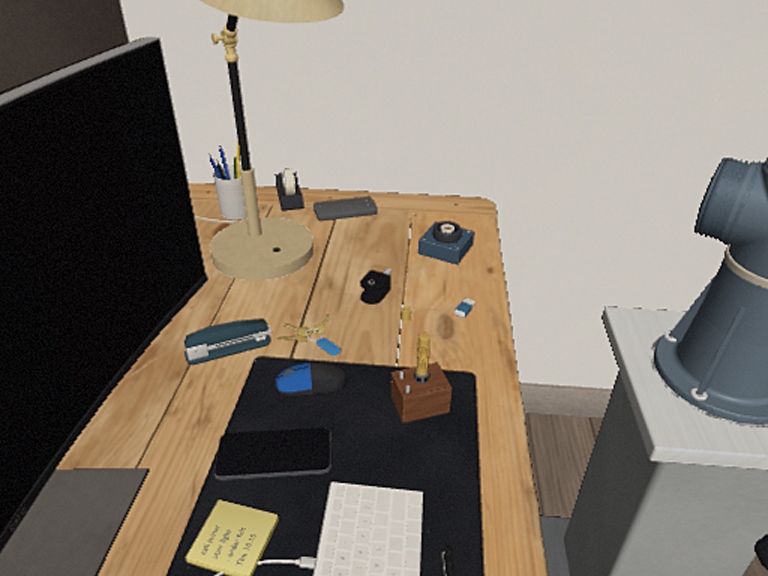

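View pics/top0.png

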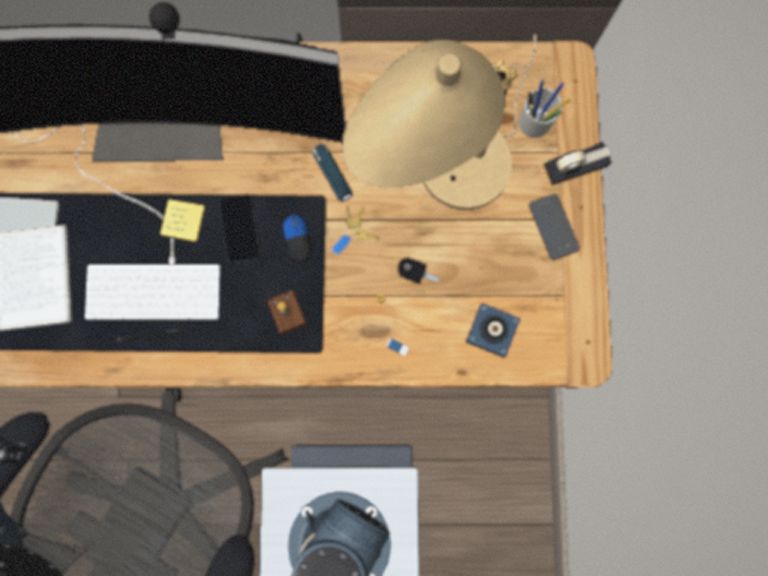

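```bash
cat >> h.py <<'E'
def rayz(p,u,v,z):
    f,cx,cy=K(p); R=np.asarray(p["R"]); c=-R.T@p["t"]; d=R.T@np.array([(u-cx)/f,(v-cy)/f,1.]); return c+d*(z-c[2])/d[2]
def proj(p,X):
    f,cx,cy=K(p); q=np.asarray(X)@np.asarray(p["R"]).T+p["t"]; return np.stack([f*q[...,0]/q[...,2]+cx,f*q[...,1]/q[...,2]+cy],-1)
def tri(ps,uv):
    A=[];b=[]
    for p,(u,v) in zip(ps,uv):
        f,cx,cy=K(p); R=np.asarray(p["R"]);t=np.asarray(p["t"])
        for k,s in((0,(u-cx)/f),(1,(v-cy)/f)):
            A.append(R[k]-s*R[2]); b.append(s*t[2]-t[k])
    return np.linalg.lstsq(np.array(A),np.array(b),rcond=None)[0]
E
python3 - <<'E'
from h import *
for n,cs in(("side",((270,135,60,45),(250,210,60,75))),("top",((300,192,60,52),(168,182,45,45)))):
    p=ctrl.capture(n); C=cloud(p).reshape(-1,3); img=p["img"]
    print(n)
    z=C[:,2]
    for nm,c,r,lo,hi in(("drift",(.468,.11),.03,.07,.14),("standtop",(.468,.11),.06,.046,.0545),("blocktop",(.432,-.316),.08,.029,.038),("wheel",(.432,-.316),.05,.046,.06)):
        m=(np.hypot(C[:,0]-c[0],C[:,1]-c[1])<r)&(z>lo)&(z<hi); q=C[m]
        rc=cv2.minAreaRect((q[:,:2]*1000).astype(np.float32)); cc=cv2.minEnclosingCircle((q[:,:2]*1000).astype(np.float32))
        print(nm,m.sum(),"mean",q.mean(0).round(4),"zmed",np.median(q[:,2]).round(4),"zmax",np.percentile(q[:,2],97).round(4),"rect",np.round(rc[0],1),np.round(rc[1],1),round(rc[2],1),"circ",np.round(cc[0],1),round(cc[1],1))
    # pale hub: bright pixels near wheel
    m=(np.hypot(C[:,0]-.432,C[:,1]+.316)<.03)&(img.reshape(-1,3).min(1)>140)
    v,u=np.divmod(np.nonzero(m)[0],512)
    if len(u)>4:
        h=cv2.convexHull(np.stack([u,v],1).astype(np.float32)); M=cv2.moments(h); print("hub px",len(u),u.mean(),v.mean(),M["m10"]/M["m00"],M["m01"]/M["m00"],rayz(p,M["m10"]/M["m00"],M["m01"]/M["m00"],.052))
    save(p,n+"_b",cs[0],10); 
    im=img[...,::-1]; a=[cv2.resize(im[y:y+h,x:x+w],(400,int(400*h/w)),interpolation=cv2.INTER_CUBIC) for x,y,w,h in cs]
    H=max(i.shape[0] for i in a); cv2.imwrite(f"pics/{n}_c.png",np.hstack([cv2.copyMakeBorder(i,0,H-i.shape[0],0,0,cv2.BORDER_CONSTANT) for i in a]))
E
```

```text
side
drift 203 mean [0.4698 0.1153 0.1047] zmed 0.1057 zmax 0.1307 rect [469.5 111.6] [15.9 15.2] 18.3 circ [469.8 110.9] 8.8
standtop 563 mean [0.4696 0.1162 0.0499] zmed 0.0501 zmax 0.0524 rect [470.1 110.8] [72.4 58.9] 21.4 circ [469.8 110.2] 43.9
blocktop 287 mean [ 0.4328 -0.3027  0.0338] zmed 0.0339 zmax 0.037 rect [ 433.4 -317.5] [88.5 88. ] 67.5 circ [ 432.7 -319.3] 59.9
wheel 164 mean [ 0.4327 -0.3172  0.0505] zmed 0.0508 zmax 0.0538 rect [ 433.2 -318.5] [52.6 56.7] 39.1 circ [ 431.7 -319.5] 30.1
hub px 28 298.0357142857143 151.92857142857142 297.9617486338797 151.68852459016392 [ 0.43335981 -0.3177879   0.052     ]
top
drift 43 mean [0.4685 0.1101 0.1137] zmed 0.1234 zmax 0.1315 rect [470.  111.6] [15.4 15. ] 48.3 circ [469.3 112.2] 8.8
standtop 271 mean [0.4691 0.1105 0.0498] zmed 0.0496 zmax 0.0539 rect [470.4 111.7] [72.4 56.1] 22.4 circ [470.2 111.1] 42.7
blocktop 401 mean [ 0.4315 -0.318   0.0332] zmed 0.0332 zmax 0.0374 rect [ 432.9 -318.7] [88.2 88.1] 67.6 circ [ 432.9 -318.9] 59.3
wheel 177 mean [ 0.4327 -0.3178  0.0502] zmed 0.0496 zmax 0.0561 rect [ 433.  -317.9] [56.6 54.1] 68.0 circ [ 432.9 -318.1] 28.8
hub px 52 329.9807692307692 218.73076923076923 329.86915887850466 218.7570093457944 [ 0.43220955 -0.31969738  0.052     ]
```

View pics/side_c.png

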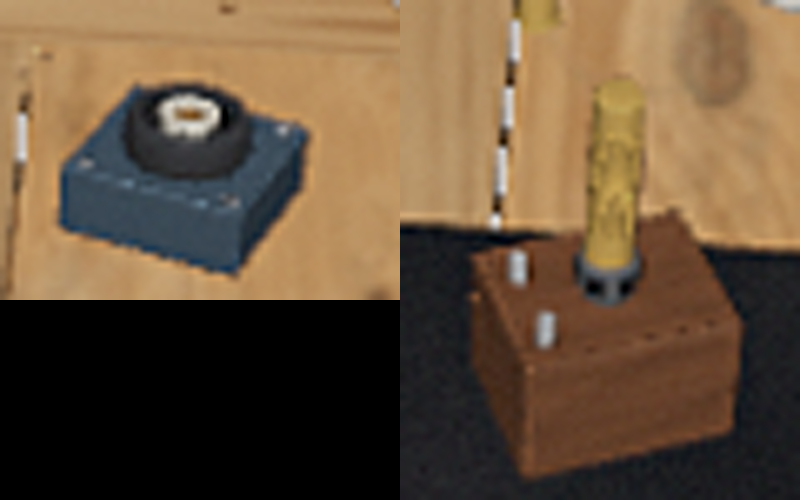

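View pics/top_c.png

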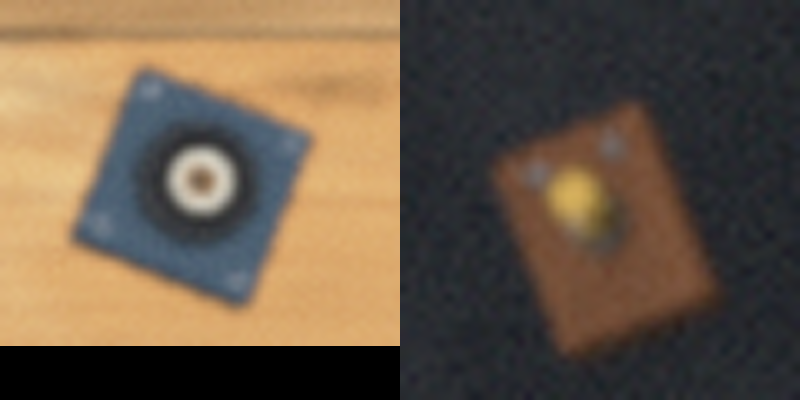

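```bash
cat > a.py <<'E'
from h import *
hz=ctrl.hold_point_z
best=None
for y in range(-180,180,15):
    a=ctrl.solve_ik([.4699,.1114,.1+hz],[180,0,y]); b=ctrl.solve_ik([.433,-.318,.1+hz],[180,0,y])
    if a is None or b is None: continue
    s=max(abs(a[5]),abs(b[5]))
    if best is None or s<best[0]: best=(s,y,a,b)
print(best)
yaw=best[1]; O=[180,0,yaw]
ctrl.movep([.4699,.1114,.20+hz],O)
ctrl.command_gripper(.045)
ctrl.move_l([.4699,.1114,.10+hz],v=.08)
o0=ctrl.observe()
ctrl.command_gripper(0.0,100)
ctrl.wait(.3)
o=ctrl.observe(); print(o["time"],o["tool_pos"],o["tool_rot"],o["finger_gap"],o["finger_force"],o0["ft_force"],o["ft_force"],o["wrist_torque"])
ctrl.move_l([.4699,.1114,.17+hz],v=.08)
o=ctrl.observe(); print(o["time"],o["tool_pos"],o["finger_gap"],o["ft_force"],o["wrist_torque"])
p=ctrl.capture("side"); u,v=proj(p,[.47,.11,.15]).astype(int); save(p,"held",(u-40,v-40,80,80),7)
E
python3 a.py
```

```text
(np.float64(30.048767828284372), 60, array([ 4.87678283e-02,  3.41018432e+01,  1.09540121e+02, -2.54444375e-14,
        3.63580363e+01,  3.00487678e+01]), array([-4.82181176e+01,  3.65742188e+01,  1.01743238e+02, -2.54444375e-14,
        4.16825431e+01, -1.82181176e+01]))
5.5083 [0.46996867 0.11142814 0.2552755 ] [ 1.79963237e+02 -2.59600912e-02  5.99958978e+01] 0.013784910291186182 97.33914881944656 [0.35707919 0.23118551 0.31680027] [-1.24163256 -0.11064072  5.7475896 ] [ 0.039773    0.13908193 -0.00329038]
6.5333 [0.46964912 0.11137843 0.32429266] 0.013792093184110094 [-0.03731419  0.3812991  -1.78384855] [0.02242589 0.05595305 0.02267179]
```

View pics/held.png

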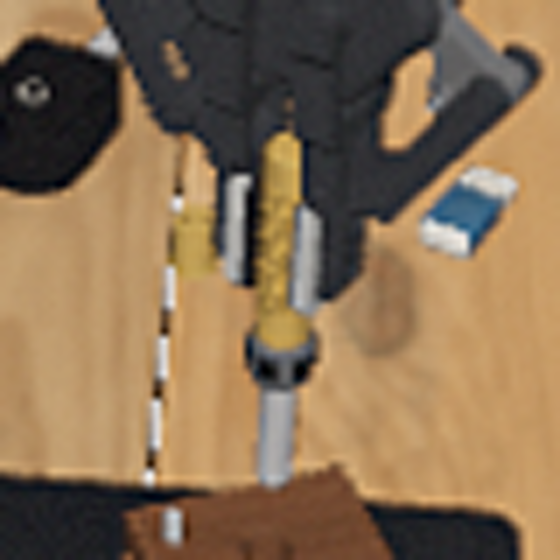

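```bash
cat > b.py <<'E'
from h import *
from scipy.optimize import least_squares
hz=ctrl.hold_point_z
X=np.array([.433,-.318]); gz=.166
ctrl.move_l([*X,.17+hz],v=.2)
ctrl.move_l([*X,gz+hz],v=.05); ctrl.wait(.3)
o=ctrl.observe(); print(o["time"],o["tool_pos"],o["tool_rot"],o["ft_force"],o["wrist_torque"])
oz=o["tool_pos"][2]-hz-.0506; print("origin z",oz)
for n in("side","top"):
    p=[ctrl.capture(n) for _ in range(4)]; 
    C=np.concatenate([cloud(q).reshape(-1,3) for q in p]); c=o["tool_pos"][:2]
    m=np.hypot(*(C[:,:2]-c).T)<.016; Q=C[m]; Q=Q[(Q[:,2]>.058)]
    cam=-np.array(p[0]["R"]).T@p[0]["t"]; d=(cam[:2]-c); d/=np.linalg.norm(d); e=np.array([-d[1],d[0]])
    print(n,"zmin",np.sort(Q[:,2])[:12].round(4))
    for nm,lo,hi,r in(("pinlow",.07,oz-.017,.0055),("pinhi",oz-.017,oz-.003,.0055),("nut",oz+.001,oz+.012,.01),("handle",oz+.017,oz+.03,.008)):
        q=Q[(Q[:,2]>lo)&(Q[:,2]<hi)]
        if len(q)<8: print(nm,len(q)); continue
        f=least_squares(lambda s:np.hypot(q[:,0]-s[0],q[:,1]-s[1])-r,c,loss="soft_l1",f_scale=.001)
        l=(q[:,:2]-c)@e; print(nm,len(q),"c",f.x.round(4),"lateral mid",((l.max()+l.min())/2).round(4),"e",e.round(2), "lat mean",l.mean().round(4))
    u,v=proj(p[0],[*c,.09]).astype(int); save(p[0],n+"_over",(u-30,v-30,60,60),9)
    # wheel again
    C2=C[(np.hypot(*(C[:,:2]-c).T)<.05)&(C[:,2]>.046)&(C[:,2]<.056)]; k=cv2.minAreaRect((C2[:,:2]*1000).astype(np.float32)); print("wheel",np.round(k[0],1),np.round(k[1],1))
E
python3 b.py
```

```text
9.4417 [ 0.43302187 -0.3180203   0.32074392] [1.79994706e+02 7.33479713e-04 5.99997246e+01] [ 0.12726855  0.40729174 -1.81370177] [0.05445841 0.04000568 0.06018558]
origin z 0.1154439172619742
side zmin [0.0751 0.0754 0.0755 0.0756 0.0758 0.0759 0.0762 0.0764 0.0765 0.0767
 0.0768 0.0784]
pinlow 92 c [ 0.4326 -0.3197] lateral mid 0.0012 e [-1.    0.04] lat mean 0.0008
pinhi 70 c [ 0.4325 -0.319 ] lateral mid 0.0003 e [-1.    0.04] lat mean 0.0001
nut 89 c [ 0.4326 -0.3198] lateral mid 0.0004 e [-1.    0.04] lat mean 0.0005
handle 93 c [ 0.4323 -0.32  ] lateral mid 0.0005 e [-1.    0.04] lat mean 0.0001
wheel [ 433.2 -317.9] [57.  56.7]
top zmin [0.4739 0.4741 0.4742 0.4744 0.4745 0.4747 0.4747 0.4749 0.4749 0.4749
 0.475  0.4751]
pinlow 0
pinhi 0
nut 0
handle 0
wheel [0. 0.] [0. 0.]
```

View pics/side_over.png

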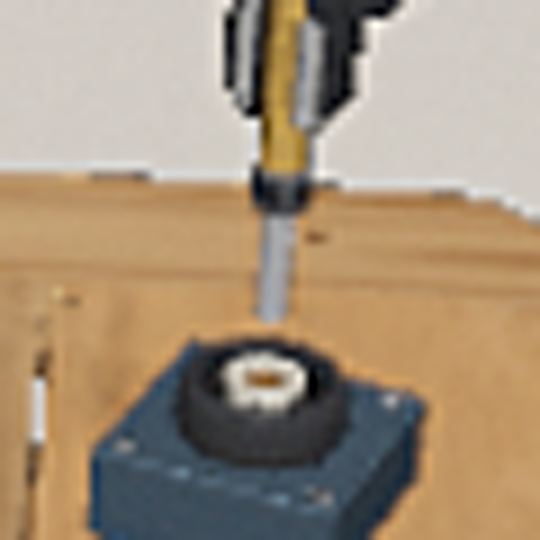

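View pics/top_over.png

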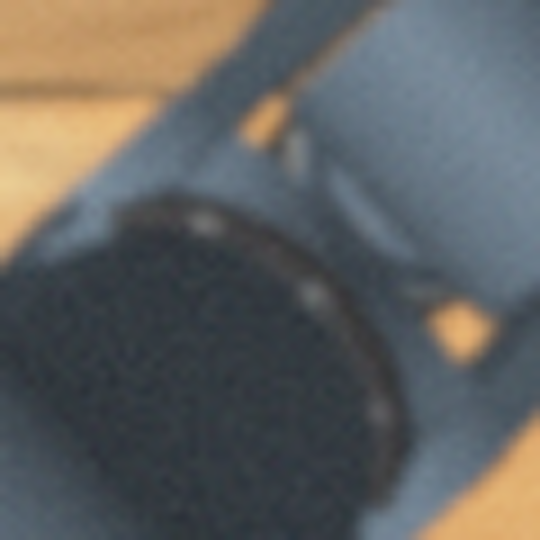

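```bash
cat > c.py <<'E'
from h import *
import sys
hz=ctrl.hold_point_z
def step(x,y,z,v=.02):
    ctrl.move_l([x,y,z],v=v); a=[]
    for _ in range(3): ctrl.wait(.012); o=ctrl.observe(); a.append(np.r_[o["ft_force"],o["wrist_torque"]])
    return o,np.mean(a,0)
E
cat > d.py <<'E'
from c import *
x,y=.4336,-.3173
z=.32074-.020   # tip about .055
ctrl.move_l([x,y,z],v=.05); ctrl.wait(.3)
o,b=step(x,y,z); np.save("base.npy",b); print(o["time"],b.round(2))
n=0
for i in range(24):
    z-=.0005; o,f=step(x,y,z); d=f-b
    print(f"{z:.4f} act{o['tool_pos'][2]:.4f}",d[:3].round(1),d[3:].round(2))
    if d[2]>14 or np.hypot(*d[:2])>4: print("STOP");break
    if d[2]>3: n+=1
    if n>7: break
print(o["time"])
E
python3 d.py
```

```text
10.9667 [-0.09 -0.08 -1.35  0.03  0.02 -0.03]
0.3002 act0.3002 [ 0.5  0.4 -0. ] [-0.02 -0.02 -0.01]
0.2997 act0.2997 [-0.   0.1 -0.3] [-0.03 -0.01  0.04]
0.2992 act0.2992 [-0.3 -0.3 -0.2] [-0.03 -0.03  0.04]
0.2987 act0.2987 [ 0.7  0.2 -0.6] [-0.04 -0.03  0.03]
0.2982 act0.2982 [ 0.2 -0.4 -0. ] [-0.04 -0.03  0.02]
0.2977 act0.2977 [-0.7  0.2 -0.4] [-0.02 -0.02  0.04]
0.2972 act0.2972 [ 0.4  0.2 -0.1] [-0.03 -0.    0.02]
0.2967 act0.2967 [-0.   0.2 -0.4] [-0.05 -0.01  0.03]
0.2962 act0.2962 [ 0.1 -0.1 -0.5] [0.   0.01 0.02]
0.2957 act0.2957 [ 0.3  0.2 -0.5] [-0.03 -0.04  0.04]
0.2952 act0.2953 [ 0.6 -0.2 -0.1] [-0.01  0.01  0.04]
0.2947 act0.2952 [-0.9  0.2  5. ] [0.11 0.1  0.02]
0.2942 act0.2948 [-0.5  0.8  6.9] [0.1  0.09 0.03]
0.2937 act0.2944 [-0.4  0.6  6.8] [0.13 0.13 0.01]
0.2932 act0.2939 [-0.4  1.1  6.9] [0.1  0.1  0.04]
0.2927 act0.2934 [-0.3  0.6  6.8] [0.09 0.14 0.01]
0.2922 act0.2930 [-0.6  0.4  7. ] [0.11 0.12 0.03]
0.2917 act0.2925 [-0.6  0.5  6.8] [0.11 0.1  0.03]
0.2912 act0.2920 [-0.   1.1  7.7] [0.08 0.1  0.02]
16.1917
```

```bash
cat > e.py <<'E'
from c import *
b=np.load("base.npy"); x,y=.4336,-.3173; z=.2912
while z>.2705:
    z-=.0006 if z>.2745 else .0002
    o,f=step(x,y,z); d=f-b
    print(f"{z:.4f} act{o['tool_pos'][2]:.4f}",d[:3].round(1),d[3:].round(2))
    if np.hypot(*d[:2])>4 or (d[2]>13 and z>.276): print("STOP");break
    if d[2]>14.8:
        a=[]
        for _ in range(20): ctrl.wait(.02); a.append(ctrl.observe()["ft_force"][2]-b[2])
        print("held",np.mean(a),max(a)); break
print(o["time"],o["finger_gap"])
E
python3 e.py
```

```text
0.2906 act0.2913 [-0.5  0.8  7.7] [0.1  0.1  0.02]
0.2900 act0.2907 [-0.3 -0.   7.5] [0.11 0.09 0.01]
0.2894 act0.2901 [0.1 0.8 7.3] [0.11 0.09 0.01]
0.2888 act0.2895 [-0.7  0.9  7.1] [0.12 0.11 0.01]
0.2882 act0.2889 [-0.5  0.8  7.3] [0.09 0.12 0.04]
0.2876 act0.2883 [-0.6  0.4  7.2] [0.09 0.1  0.04]
0.2870 act0.2877 [0.1 0.4 7.3] [0.12 0.12 0.05]
0.2864 act0.2871 [-0.9  0.4  6.7] [0.1  0.12 0.04]
0.2858 act0.2865 [-0.3  0.3  7. ] [0.13 0.1  0.06]
0.2852 act0.2859 [-0.2  0.7  7. ] [0.09 0.09 0.01]
0.2846 act0.2853 [-0.5  0.9  6.7] [0.08 0.1  0.04]
0.2840 act0.2847 [-0.3  0.4  6.6] [0.11 0.1  0.05]
0.2834 act0.2841 [0.2 0.8 6.5] [ 0.07  0.07 -0.01]
0.2828 act0.2835 [-0.   0.1  7. ] [0.09 0.08 0.04]
0.2822 act0.2829 [-0.6  0.7  6.5] [0.09 0.11 0.04]
0.2816 act0.2823 [-0.5  0.9  7.1] [0.09 0.1  0.06]
0.2810 act0.2817 [-0.3  0.7  7.5] [0.09 0.08 0.03]
0.2804 act0.2811 [-0.5  0.5  7.2] [0.07 0.11 0.02]
0.2798 act0.2805 [-0.6  0.7  7.1] [0.11 0.09 0.05]
0.2792 act0.2799 [-0.1  0.7  6.6] [0.07 0.13 0.  ]
0.2786 act0.2792 [-0.7  0.5  6.6] [0.05 0.11 0.04]
0.2780 act0.2786 [-0.7  0.3  6.6] [
[... 493 characters left out ...]
0.04]
0.2736 act0.2736 [ 0.2  0.6 -0.6] [-0.05  0.   -0.  ]
0.2734 act0.2734 [ 0.2  0.5 -0. ] [-0.01 -0.02  0.02]
0.2732 act0.2733 [-0.   0.3  0.4] [-0.01  0.03  0.03]
0.2730 act0.2733 [-0.5  0.5  3.7] [0.06 0.1  0.05]
0.2728 act0.2732 [-0.4  1.1  6.6] [ 0.16  0.19 -0.  ]
0.2726 act0.2732 [-0.6  1.   8. ] [0.17 0.21 0.04]
0.2724 act0.2732 [-0.7  1.2  9.1] [0.23 0.28 0.04]
0.2722 act0.2732 [-1.4  1.5 10.1] [0.27 0.3  0.06]
0.2720 act0.2731 [-1.5  1.1 11.8] [0.32 0.33 0.06]
0.2718 act0.2731 [-1.5  1.7 12.8] [0.36 0.37 0.03]
0.2716 act0.2731 [-1.3  2.  14.5] [0.4  0.4  0.02]
0.2714 act0.2731 [-1.9  1.9 15.4] [0.45 0.49 0.02]
held 15.35994083002513 16.225665020061363
28.0167 0.013713590609118085
```

```bash
cat > g.py <<'E'
from c import *
x,y=.4336,-.3173
ctrl.move_l([x,y,.285],v=.03); ctrl.move_l([x,y,.3247],v=.08)
p=ctrl.capture("side"); a=p["img"]; C=cloud(p).reshape(-1,3); m=(np.hypot(C[:,0]-.433,C[:,1]+.318)<.05)&(C[:,2]>.046)&(C[:,2]<.056)
k=cv2.minAreaRect((C[m][:,:2]*1000).astype(np.float32)); print("wheel",np.round(k[0],1),np.round(k[1],1),"zmed",np.median(C[m][:,2]))
u,v=proj(p,[.433,-.318,.08]).astype(int); A=p["img"][v-40:v+40,u-40:u+40]
ctrl.move_l([.4699,.1114,.3247],v=.2); ctrl.wait(.2)
o=ctrl.observe(); print(o["time"],o["tool_pos"],o["ft_force"],o["wrist_torque"])
p=ctrl.capture("side"); c=o["tool_pos"]; u,v=proj(p,[c[0],c[1],.09]).astype(int); B=p["img"][v-40:v+40,u-40:u+40]
cv2.imwrite("pics/ab.png",cv2.resize(np.hstack([A,B])[...,::-1],(800,400),interpolation=cv2.INTER_CUBIC))
oz=c[2]-hz-.0506
C=cloud(p).reshape(-1,3); Q=C[np.hypot(*(C[:,:2]-c[:2]).T)<.016]
from scipy.optimize import least_squares
for nm,lo,hi,r in(("pin",oz-.036,oz-.02,.0055),("pinhi",oz-.02,oz-.003,.0055),("nut",oz+.001,oz+.012,.01),("handle",oz+.017,oz+.03,.0078)):
    q=Q[(Q[:,2]>lo)&(Q[:,2]<hi)]; f=least_squares(lambda s:np.hypot(q[:,0]-s[0],q[:,1]-s[1])-r,c[:2],loss="soft_l1",f_scale=.001); print(nm,len(q),f.x.round(4),((q[:,0].min()+q[:,0].max())/2).round(4))
E
python3 g.py
```

```text
wheel [ 433.2 -316.9] [56.3 53.8] zmed 0.05078802950750094
32.15 [0.46996889 0.11096616 0.32468437] [-0.10989909 -0.28555402 -1.74154776] [-0.0475039   0.04544479  0.01573896]
pin 31 [0.4695 0.1092] 0.4699
pinhi 31 [0.4696 0.1099] 0.4693
nut 38 [0.4693 0.1095] 0.469
handle 33 [0.4698 0.1098] 0.4706
```

View pics/ab.png

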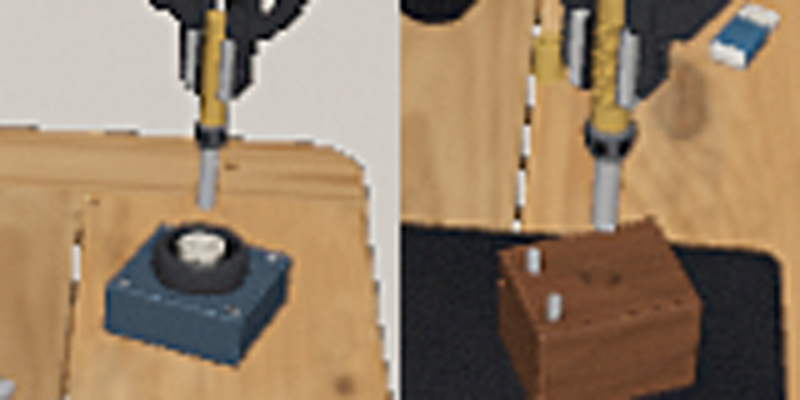

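```bash
cat > i.py <<'E'
from c import *
x,y=.4699,.1114; z=.2985
ctrl.move_l([x,y,z],v=.08); ctrl.wait(.2)
o,b=step(x,y,z); ok=True
while z>.2545:
    z-=.002 if z>.258 else .0005
    o,f=step(x,y,z,.03); d=f-b
    print(f"{z:.4f} {o['tool_pos'][2]:.4f}",d[:3].round(1),d[3:].round(2))
    if d[2]>3 or np.hypot(*d[:2])>5: print("contact"); break
print(o["time"])
E
python3 i.py
```

```text
0.2965 0.2964 [ 0.  -0.   0.2] [ 0.02 -0.05  0.06]
0.2945 0.2943 [ 0.3 -0.2 -0.3] [-0.01 -0.    0.06]
0.2925 0.2924 [ 0.1 -0.1 -0.4] [0.03 0.01 0.04]
0.2905 0.2904 [ 0.4  0.4 -0.6] [ 0.04 -0.03  0.03]
0.2885 0.2884 [ 0.1  0.2 -0.2] [ 0.04 -0.03  0.02]
0.2865 0.2864 [ 0.6 -0.   0.3] [ 0.03 -0.03  0.03]
0.2845 0.2844 [-0.  -0.2 -0.1] [ 0.04 -0.01  0.05]
0.2825 0.2824 [ 0.1 -0.  -0.5] [ 0.03 -0.    0.03]
0.2805 0.2804 [ 0.4 -0.1  0.1] [ 0.05 -0.05  0.03]
0.2785 0.2784 [0.2 0.1 0.1] [ 0.04 -0.02  0.05]
0.2765 0.2764 [ 0.1 -0.  -0.2] [0.03 0.   0.02]
0.2745 0.2744 [-0.4 -0.6  0.6] [ 0.03 -0.02 -0.  ]
0.2725 0.2724 [-0.  -0.4 -0.1] [ 0.03 -0.01  0.03]
0.2705 0.2704 [ 0.4  0.4 -0.4] [ 0.05 -0.02  0.06]
0.2685 0.2684 [ 0.4 -0.  -0.3] [ 0.03 -0.02  0.06]
0.2665 0.2664 [ 0.1 -0.2 -0.1] [ 0.02 -0.03  0.07]
0.2645 0.2644 [-0.1  0.5 -0.1] [ 0.03 -0.02  0.04]
0.2625 0.2624 [0.6 0.6 0. ] [ 0.03 -0.03  0.03]
0.2605 0.2604 [ 0.7 -0.1 -0.1] [ 0.03 -0.    0.07]
0.2585 0.2584 [ 0.4  0.1 -0.4] [ 0.02 -0.03  0.  ]
0.2565 0.2564 [-0.   0.3 -0.1] [ 0.04 -0.02  0.05]
0.2560 0.2560 [0.3 0.  0.2] [ 0.04 -0.03  0.05]
0.2555 0.2555 [-0.2  0.2  0.1] [ 0.04 -0.02  0.05]
0.2550 0.2553 [-0.1  0.4  4.4] [0.04 0.14 0.05]
contact
39.75
```

Seated cleanly at the original height; release and retreat.

```bash
cat > j.py <<'E'
from c import *
x,y=.4699,.1114
ctrl.command_gripper(.045); ctrl.wait(.2)
ctrl.move_l([x,y,.2553+.09],v=.08)
ctrl.movep([.40,.24,.40],[180,0,60]); ctrl.wait(.3)
o=ctrl.observe(); print(o["time"],o["tool_pos"],o["ft_force"])
P=[ctrl.capture(n) for n in("side","top")]
for p in P:
    C=cloud(p).reshape(-1,3)
    for nm,c,r,lo,hi in(("drift",(.469,.111),.03,.07,.14),("low",(.469,.111),.03,.07,.09),("hi",(.469,.111),.03,.11,.132),("wheel",(.432,-.316),.05,.046,.06)):
        q=C[(np.hypot(C[:,0]-c[0],C[:,1]-c[1])<r)&(C[:,2]>lo)&(C[:,2]<hi)]
        if len(q)<5: continue
        k=cv2.minAreaRect((q[:,:2]*1000).astype(np.float32)); print(nm,len(q),np.round(k[0],1),np.round(k[1],1),np.percentile(q[:,2],97).round(4))
L=[]
for p,s in zip(P,((250,205,80,80),(290,182,80,80))):
    q=s; L.append(cv2.resize(p["img"][q[1]:q[1]+80,q[0]:q[0]+80],(400,400),interpolation=cv2.INTER_CUBIC))
cv2.imwrite("pics/fin.png",np.hstack(L)[...,::-1])
E
python3 j.py
```

```text
42.6 [0.40072251 0.23908767 0.39943881] [-0.16269373 -0.30372971  0.23331236]
drift 203 [470.1 112. ] [15.5 15.2] 0.1305
low 57 [469.4 115.7] [15.1  8.8] 0.0889
hi 87 [469.9 111.4] [14.3 15.2] 0.1308
wheel 159 [ 433.4 -317.8] [56.3 53.3] 0.0539
drift 42 [470.  110.9] [15.1 13.6] 0.1331
low 6 [467.3 108.4] [ 4.5 14.9] 0.0856
hi 26 [470.  110.9] [15.1 13.6] 0.1305
wheel 165 [ 433.1 -317.5] [53.4 56.7] 0.0581
```

View pics/fin.png

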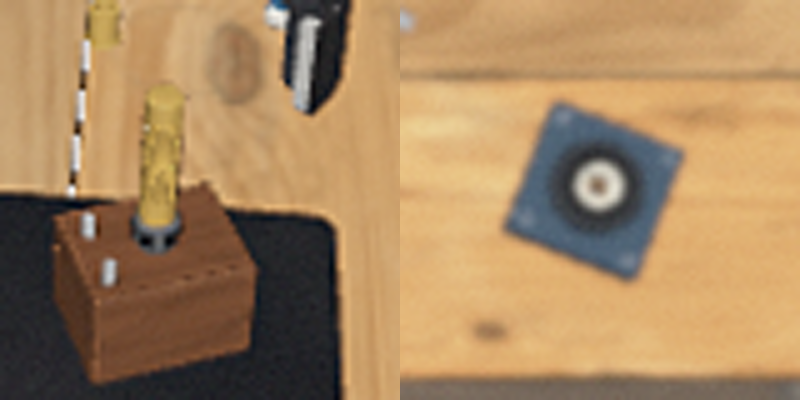

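The left crop shows the drift upright with its nut on the stand (nut at 157,235). The right crop shows the wheel still centred in the block (598,185).

```bash
python3 -c "
from rig import ctrl
print(ctrl.job_done())"
```

```text
the job is handed in; nothing more can be done
None
```

The worn bush is pushed out onto the well floor (about 7 N sliding, held at 15.4 N, peak 16.2 N), the wheel is still in the block, the drift is back upright in its stand and released, and the job was handed in at about 43 s; no verdict came back.

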